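Lock the guitar neck rest into its upright

TASK

The guitar's neck needs a rest: take the bracket with the green tab and the U-notched plywood saddle, lower its hook gently into the slot of the blue upright with the saddle pointing away from the red catch, and press it down until it is fully home and the red catch has sprung back over the hook. Then let go, and leave the yellow-tabbed bracket where it is.

Things in the scene. Friction and masses are not known exactly. Their poses are not given: they have to be found in the camera images.
- neck_bracket: Stands level. Origin: underside level, straight below the green grip tab (30 x, 16 y, z 92..160 mm; grip across y near z 140). +x to the hook. Hook under the tab: tongue x -13..19, 16 wide, z 80..92; lip x 13..19 hanging to z 45; nub behind to x 35, z 86..92. Steel back plate x -21..-13, 40 wide, z 0..92. Arm z 55..75 to plywood saddle, x -137..-119, 90 wide, z 0..105, U notch. 0.3 kg
- upright: Blue, bolted down. Origin: bench level, mid-plane of its cross wall; front is -x. Wall 110 wide, 25 thick to z 95 mm, tapering to 6 at the slot floor, z 130. V slot open above: 22 wide at floor, 44 at top (z 156). Catch housing behind, x 52..92, to z 172. Home: tongue on slot floor, plate before and lip behind the wall, bracket origin at (0, 0, 50) mm in this frame, axes the same, saddle to -x.
- catch (a joint): Red spring catch behind the slot, 36 mm wide; slides along the upright's +x: 0 = forward, 0.016 m = fully back. Nose at x 25 mm, sloping top z 148..165, flat underside z 147. The nub meets the slope about 25 mm above home and pushes it back about 8 mm; it snaps forward over the nub just before home. Needs about 5 to 20 N down on the tab; the bracket's weight alone does not pass it.
- pad_bracket: The other bracket, to be left alone: same hook, arm and origin as the neck bracket, but a yellow tab and a flat cork pad (60 x 90 mm) instead of the U-notched saddle.

How it is judged:
By the outcome, as a careful person would: the job done as asked, in the order asked, and still so for the second after the job is handed in, with the robot touching nothing.
It also fails if it takes over 45 s, if anything falls off the work surface, if the arm or the gripper's body presses on something with over 40 N, if the wrist force passes 120 N, or if a joint passes its speed limit or range.

ROBOT

A 6-joint arm with a two-finger parallel gripper is mounted at the origin on the work surface. World frame = base frame: x ahead of the robot, y to its left, z up, the work surface at z = 0. Lengths are in m, angles in rad, forces in N, time in s.
With the tool pointing down it reaches from about 0.4 to 0.825 m from the base axis. Payload 7 kg.
Tool frame: the origin (TCP) lies at the centre of the arm's flange, where the gripper is bolted on; the fingertips stand 178 mm ahead of it and the grasp point (between the pads) lies 159 mm ahead of it (arm.tip_reach is the distance from the TCP to the fingertips, in m); z points along the fingers, y is the direction in which the jaws open and shut (so a half turn about z gives the same grasp; the last joint's range is limited). The gripper opens to 88 mm and grips with 3 to 60 N. Pads are 19 mm wide; open, the fingers measure 130 mm over their backs; the gripper's body (78 mm by 193 mm) begins 47 mm behind the grasp point.
Start: joints at [-0.895, 0.359, 0.012, 0, -1.224, -0.288], TCP at [0.255, -0.625, 0.405] pointing down, gripper open.
Joint ranges: [-3.07, 3.07], [-1.43, 2.12], [-1.02, 1.25], [-3.03, 1.67], [-3.05, -0], [-3.03, 3.03]. Speed limits (rad/s): [2.39, 2.39, 3.01, 3.14, 3.14, 3.14].

INTERFACE

Orientations are given as [roll, pitch, yaw] about the fixed x, y, z axes, in that order (R = Rz(yaw) Ry(pitch) Rx(roll)).
In Python, from station import arm gives the robot as it stands.
- The arm moves only by the shell command python3 -m inch 'ROWS' [OPENING] [FORCE]. ROWS is JSON, a list that holds one entry, the list of rows, each a list of 6 numbers: the shift along the world's x, y, z in units of 200 mm (1.0 is 200 mm), then the turn, a rotation vector about the world's x, y, z in units of 180 degrees (1.0 is 180 degrees). A call has 1 to 8 rows; each row is the pose to reach, as a shift and turn from the pose commanded when the call began, turning the shorter way round; what a row does not reach only later rows make up. A row lasts 1/8 s, in which the tool goes at most 62.5 mm and 10.7 degrees, less where a joint would pass 70% of its speed; a pose out of reach is approached as far as the arm can. A call with a number of a shift or a turn outside -1 to 1 is refused whole. A call with a gripper value outside its range is refused whole. OPENING is the finger opening in mm, from 0 to 87.6, set as the call begins (- or left out, the last holds). The fingers move at their own pace and stop on an object; FORCE is the grip in N (left out, the last holds). Time passes only in rows, so rows that repeat a pose let the fingers close. It gives the time, the measured TCP pose, the force and the opening at its end, in the units of the state.
- arm.get_state(): the state, without advancing time (a new reading comes with each control period).
- arm.grab_frame(name): name is "scene" or "top" or "wrist"; returns the picture (480x640x3 uint8, blue, green, red); there is no depth.
- arm.camera_params(name): a dict with "vertical_fov" (degrees; the focal length in pixels is half the picture's height over the tangent of half this angle, whatever the lens; pixels are square), "cx", "cy" (the principal point, pixels), "pose" (4x4, takes a point from camera to world coordinates). Camera axes: x right, y down, z forward; pixel columns grow to the right and rows downward; lengths in m; the calibration is good to about 2 mm. A picture is of the moment at which its call begins: read the wrist's pose just before it. camera_params takes no time and is no camera call; for the wrist camera it gives the pose at the moment of the call.
- arm.job_done(): hands the job in, once; it reports no verdict.
Trained networks look in the newest picture that a camera, given by its name, has taken for a name from the list of things; names that differ only in an ending like _2 or _b are one class to them, and where a whole thing is asked for, a point or a joint stands for the part that bears it (a point fixed in the world has none). Each returns a list of dicts, best first, with "score" (0 to 1); they miss things now and then, are a little off and sometimes report something else, mostly with a low value. They report only what shows in the picture. A call takes as long as a camera call.
- arm.search_frame(target, camera): "box" ([left, top, right, bottom] in pixels, round what is visible of it).
- arm.regions_of(target, camera): "region" (480x640 bool, what is visible of it) and "box" ([left, top, right, bottom] in pixels, round what is visible of it).
The state is a dict: "t": time; "q": joint angles; "qd": joint speeds; "joint_efforts": joint torques, N m; "eef_pos": TCP position; "ee_rot": TCP orientation; "force": force on the tool from outside, world axes, zero at the start; "moment": the same for the moment, N m; "width": finger opening in m.
Only numpy, scipy, OpenCV 4.12 (cv2) and the standard library are available. Lean on these libraries where they do the work, as an engineer would, in place of code of your own. Each camera call takes 0.05 s, during which the arm holds its last target.

## Working session

There is one attempt and no reset: what is moved stays moved. The work goes in short steps, Python scripts to look and compute and a shell command to move; the robot and the scene stay as the last step left them, time stands still between calls to the robot, and variables do not carry over. Pictures are saved under pics/ and viewed, and the job is handed in when it is done.

```bash
mkdir -p pics; ls; python3 - <<'E'
from station import arm
import cv2
s=arm.get_state();print(s)
for n in("scene","top","wrist"):
    cv2.imwrite(f"pics/{n}0.png",arm.grab_frame(n))
    p=arm.camera_params(n);print(n,p)
    for t in("neck_bracket","upright","catch","pad_bracket"):
        print(t,[(round(d["score"],2),d["box"]) for d in arm.search_frame(t,n)][:3])
E
```

```text
pics
{'t': 0.0, 'q': array([-8.94930581e-01,  3.59416325e-01,  1.10479955e-02, -3.51049679e-04,
       -1.22409709e+00, -2.88080388e-01]), 'qd': array([-1.09805856e-03, -2.52342711e-03, -7.92974205e-05,  1.34171744e-03,
        3.74628894e-04, -1.48598224e-03]), 'joint_efforts': array([-1.66404584e-04, -5.82722425e+01,  2.93034464e+01,  6.99691951e+00,
        6.51130467e-03, -1.88996282e-04]), 'eef_pos': array([ 0.2551582 , -0.62470672,  0.4036985 ]), 'ee_rot': array([ 3.13989858e+00, -1.57850456e-04, -2.75392672e+00]), 'force': array([0.81847115, 0.30350776, 0.45581621]), 'moment': array([ 0.03806997, -0.00098037,  0.06941372]), 'width': 0.08746628347937634}
scene {'vertical_fov': 56.367622855567205, 'cx': 327.3351630704409, 'cy': 229.74636223504186, 'pose': array([[-0.89066226,  0.30108286, -0.34069026,  0.76470894],
       [ 0.45427377,  0.55819532, -0.69430061,  0.4987732 ],
       [-0.01887031, -0.77315399, -0.63393755,  0.48155035],
       [ 0.        ,  0.        ,  0.        ,  1.        ]])}
neck_bracket [(0.82, [412.4, 276.4, 591.8, 402.5])]
upright [(0.89, [219.6, 153.7, 
[... 482 characters left out ...]
       ]])}
neck_bracket [(0.94, [116.7, 236.4, 189.3, 338.6])]
upright [(0.67, [285.8, 157.3, 376.8, 272.5])]
catch [(0.85, [322.5, 173.7, 351.0, 204.7])]
pad_bracket [(0.74, [424.9, 240.2, 482.9, 354.0])]
wrist {'vertical_fov': 67.58203465882472, 'cx': 322.6266723713106, 'cy': 239.66722206797843, 'pose': array([[-3.77660612e-01,  8.81666211e-01,  2.82908385e-01,
         1.77271679e-01],
       [ 9.25944090e-01,  3.59622326e-01,  1.15322698e-01,
        -6.55245873e-01],
       [-6.40452844e-05,  3.05510188e-01, -9.52188805e-01,
         3.83934688e-01],
       [ 0.00000000e+00,  0.00000000e+00,  0.00000000e+00,
         1.00000000e+00]])}
neck_bracket []
upright []
catch []
pad_bracket []
```

View pics/scene0.png

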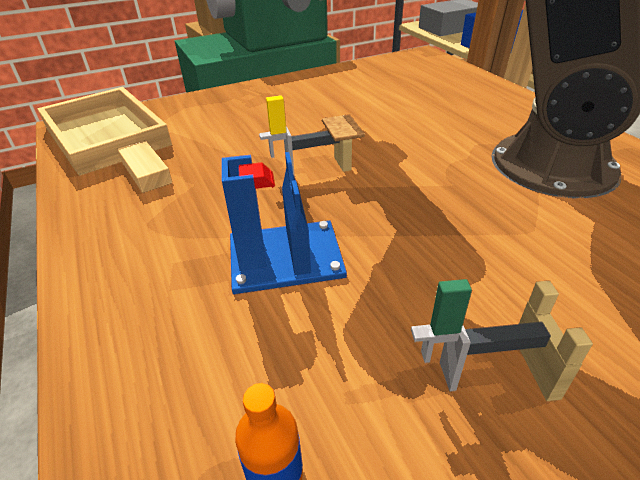

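View pics/top0.png

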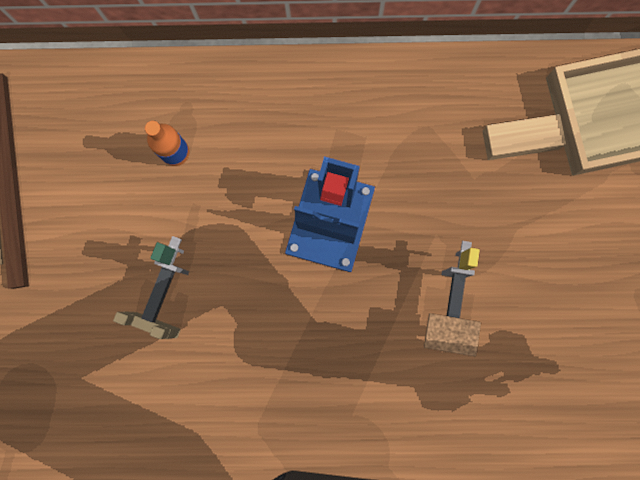

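Top view: the green-tab bracket is at left, (165,252) with the saddle at (147,325). The upright is at (330,215) with the red catch at (336,188). The bottle is at (166,143) and the yellow bracket at (460,270). I'll zoom in for keypoints.

```bash
python3 - <<'E'
import cv2,numpy as np
t=cv2.imread("pics/top0.png");s=cv2.imread("pics/scene0.png")
def z(im,x,y,w,h,k,n):
    c=cv2.resize(im[y:y+h,x:x+w],None,fx=k,fy=k,interpolation=cv2.INTER_CUBIC)
    for i in range(0,w,10): cv2.putText(c,str(x+i),(i*k,8),0,.3,(255,255,255),1);cv2.line(c,(i*k,10),(i*k,14),(255,255,255),1)
    for i in range(0,h,10): cv2.putText(c,str(y+i),(0,i*k+3),0,.3,(255,255,255),1)
    cv2.imwrite(n,c)
z(t,105,230,100,120,5,"pics/tz1.png")
z(t,280,150,100,130,4,"pics/tz2.png")
z(s,400,270,200,140,4,"pics/sz1.png")
z(s,210,145,150,150,4,"pics/sz2.png")
E
```

```text
(no output)
```

View pics/tz1.png

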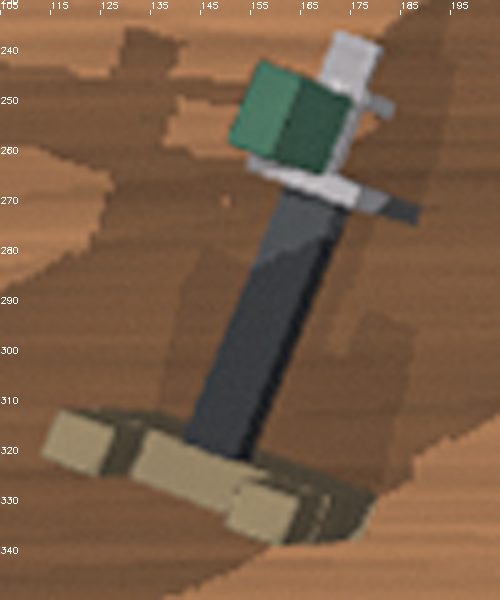

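View pics/tz2.png

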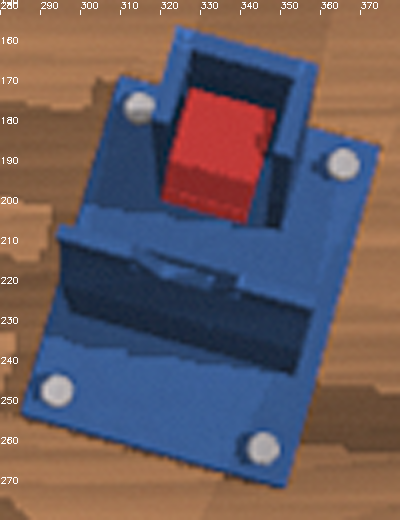

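View pics/sz1.png

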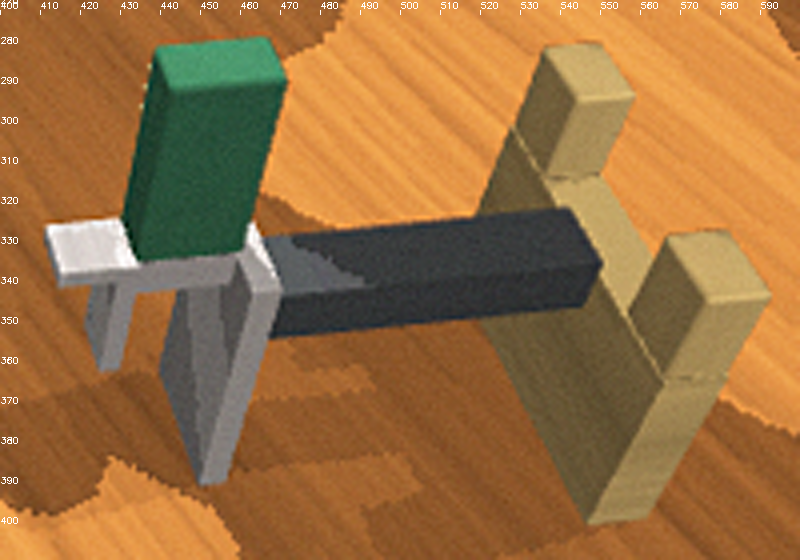

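View pics/sz2.png

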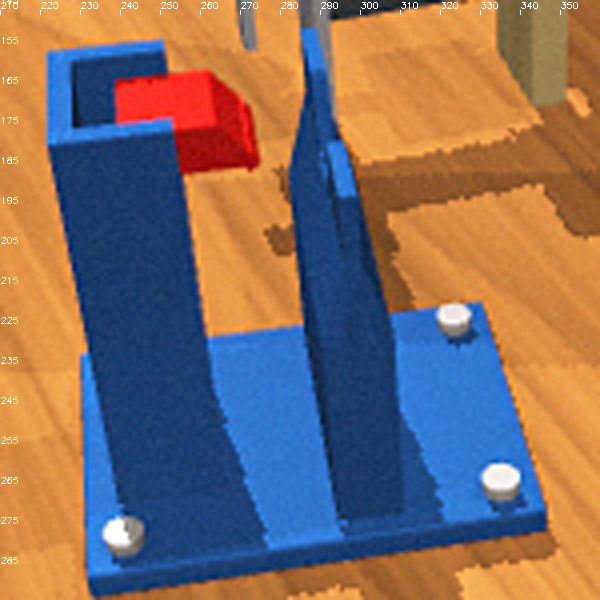

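```bash
cat > fit.py <<'E'
import numpy as np
from scipy.optimize import least_squares
from station import arm
def proj(n,P,par=None):
    p=par or arm.camera_params(n); T=np.linalg.inv(p["pose"])
    f=240/np.tan(np.radians(p["vertical_fov"]/2))
    c=P@T[:3,:3].T+T[:3,3]
    return np.c_[p["cx"]+f*c[:,0]/c[:,2],p["cy"]+f*c[:,1]/c[:,2]]
def place(M,x,y,z,yaw):
    c,s=np.cos(yaw),np.sin(yaw);R=np.array([[c,-s,0],[s,c,0],[0,0,1]])
    return M@R.T+[x,y,z]
def fit(obs,x0,freez=False,wfree=False):
    # obs: {cam: [(u,v,x,y,z mm)]}; y given as 'w' multiplier 1000 when |y|>=500
    pars={n:arm.camera_params(n) for n in obs}
    def res(q):
        out=[]
        for n,o in obs.items():
            o=np.array(o,float);M=o[:,2:].copy()
            if wfree:
                k=abs(M[:,1])>=500;M[k,1]=np.sign(M[k,1])*q[4]*1000
            out.append((proj(n,place(M/1000,q[0],q[1],q[2] if freez else 0,q[3]),pars[n])-o[:,:2]))
        return np.vstack(out).ravel()
    r=least_squares(res,x0,loss="soft_l1",f_scale=1.)
    return r.x,res(r.x).reshape(-1,2)
E
python3 - <<'E'
from fit import *
S=lambda l,ox,oy,k:[(ox+a/k,oy+b/k,*m) for a,b,m in l]
nb={"scene":S([(155,48,(15,-8,160)),(268,38,(-15,-8,160)),(286,80,(-15,8,160)),(172,92,(15,8,160)),(45,228,(35,-8,92)),(58,272,(35,8,92)),
(140,260,(15,8,92)),(243,250,(-15,8,92)),(280,290,(-21,20,92)),(200,485,(-13,20,0)),(225,483,(-21,20,0)),(588,522,(-119,45,0)),(648,518,(-137,45,0)),
(770,295,(-137,45,105)),(710,303,(-119,45,105)),(545,50,(-119,-45,105)),(605,42,(-137,-45,105))],400,270,4),
"top":S([(262,60,(15,8,160)),(300,76,(15,-8,160)),(270,158,(-15,-8,160)),(230,140,(-15,8,160)),(60,410,(-119,45,105)),(42,455,(-137,45,105)),(292,543,(-137,-45,105)),(335,30,(35,8,92)),(382,48,(35,-8,92))],105,230,5)}
up={"top":S([(60,235,(0,55,156)),(314,303,(0,-55,156)),(180,28,(92,500,172)),(318,65,(92,-500,172)),(160,120,(52,500,172)),(300,155,(52,-500,172))],280,150,4),
"scene":S([(48,52,(92,-500,172)),(163,40,(52,-500,172)),(175,122,(52,500,172)),(50,145,(92,500,172)),(338,197,(3,55,156)),(353,195,(-3,55,156)),(330,146,(3,22,156)),(346,143,(-3,22,156)),(303,30,(3,-55,156)),(318,28,(-3,-55,156))],210,145,4)}
for nm,o,x0,w in(("nb",nb,[.45,.25,0,-.3],0),("up",up,[.5,0,0,-.3,.03],1)):
  for fz in(0,1):
    for sub in (o,{"top":o["top"]},{"scene":o["scene"]}):
        x,r=fit(sub,x0,fz,w);print(nm,fz,list(sub),x.round(4),np.abs(r).mean(0).round(2),np.abs(r).max())
  x,r=fit(o,x0,0,w);print(r.round(1).tolist())
E
```

```text
nb 0 ['scene', 'top'] [ 0.5202  0.282   0.0023 -0.3663] [0.64 0.84] 2.4690716648630087
nb 0 ['top'] [ 5.187e-01  2.822e-01 -1.000e-04 -3.562e-01] [0.58 0.55] 1.1157838322818634
nb 0 ['scene'] [ 0.5206  0.282   0.     -0.3683] [0.61 0.73] 2.277294188890778
nb 1 ['scene', 'top'] [ 0.5193  0.2814 -0.0017 -0.3669] [0.74 0.6 ] 2.0027408619378093
nb 1 ['top'] [ 0.5194  0.2845 -0.0074 -0.3557] [0.64 0.42] 0.9690974788277629
nb 1 ['scene'] [ 0.5181  0.2801 -0.0036 -0.3722] [0.7  0.58] 1.6483201704143084
[[-0.6, -1.5], [0.7, -1.7], [1.9, -0.4], [0.1, -0.6], [0.2, -0.8], [0.7, 0.3], [-1.2, 1.4], [0.7, 1.2], [0.9, -0.1], [-0.2, 0.0], [0.2, -0.2], [-0.0, 0.7], [0.0, 0.0], [2.5, -0.2], [0.3, -0.4], [-0.4, -1.9], [-0.4, -1.3], [-0.2, -1.5], [1.2, -1.3], [0.3, -0.6], [-0.8, -0.4], [0.2, -1.8], [-0.2, -0.8], [-1.6, 0.2], [1.0, -1.0], [0.0, -1.4]]
up 0 ['top', 'scene'] [ 0.5745  0.0067  0.0908 -0.2955  0.0287] [0.63 0.81] 2.580876677168135
up 0 ['top'] [ 0.5731  0.0051  0.0185 -0.2818  0.0291] [0.87 0.25] 1.6832957873602936
up 0 ['scene'] [ 0.5753  0.0081 -0.0249 -0.2946  0.0285] [0.45 0.51] 1.6644148830899326
up 1 ['top', 'scene'] [ 0.5742  0.0052 -0.0019 -0.2911  0.029 ] [0.6  0.47] 1.9120986754988962
up 1 ['top'] [ 5.732e-01  5.100e-03 -2.000e-04 -2.818e-01  2.910e-02] [0.87 0.25] 1.6850158618212276
up 1 ['scene'] [ 0.5743  0.0049 -0.0021 -0.2947  0.0288] [0.43 0.48] 1.7630567071693974
[[-0.5, -1.8], [0.3, -0.4], [0.4, -0.8], [-0.3, -0.6], [-1.6, -0.8], [-2.6, 0.1], [0.2, -0.5], [0.8, -0.6], [-0.1, 1.0], [-0.5, -1.2], [0.4, -0.4], [1.3, -0.4], [-0.6, -1.5], [-0.1, -1.3], [0.1, -0.8], [0.4, -0.7]]
```

```bash
R='[[[0.265,0.907,0,0,0,-0.048],[0.265,0.907,0,0,0,-0.048],[0.265,0.907,0,0,0,-0.048]]]'
python3 -m inch '[[[0.265,0.907,0,0,0,-0.048],[0.265,0.907,0,0,0,-0.048],[0.265,0.907,0,0,0,-0.048],[0.265,0.907,0,0,0,-0.048]]]'
python3 -m inch '[[[0.265,0.907,0,0,0,-0.048],[0.265,0.907,0,0,0,-0.048],[0.265,0.907,0,0,0,-0.048],[0.265,0.907,0,0,0,-0.048]]]'
python3 -m inch '[[[0.265,0.907,0,0,0,-0.048],[0.265,0.907,0,0,0,-0.048],[0.265,0.907,0,0,0,-0.048],[0.265,0.907,0,0,0,-0.048]]]'
python3 -m inch '[[[0.265,0.907,0,0,0,-0.048],[0.265,0.907,0,0,0,-0.048],[0.265,0.907,0,0,0,-0.048],[0.265,0.907,0,0,0,-0.048]]]'
```

```text
t: 1.25
eef_pos: [0.3089, -0.4404, 0.4056]
ee_rot: [-3.141, 0.002, -2.901]
force: [-0.4, -1.2, 0.2]
width: 0.0877
t: 1.75
eef_pos: [0.3623, -0.2594, 0.4054]
ee_rot: [-3.141, 0.002, -3.05]
force: [0.3, -0.4, 0.5]
width: 0.0874
t: 2.25
eef_pos: [0.4155, -0.0785, 0.405]
ee_rot: [3.141, 0.001, 3.081]
force: [-0.3, 0.8, 0.5]
width: 0.0874
t: 2.75
eef_pos: [0.4689, 0.1027, 0.4042]
ee_rot: [-3.141, -0.0, 2.928]
force: [-0.4, -0.2, -0.7]
width: 0.0879
```

```bash
python3 -m inch '[[[0.26,0.896,0.1,0,0,-0.048],[0.26,0.896,0.1,0,0,-0.048],[0.26,0.896,0.1,0,0,-0.048],[0.26,0.896,0.1,0,0,-0.048],[0.26,0.896,0.1,0,0,-0.048]]]'
python3 - <<'E'
from station import arm
import cv2
from fit import *
s=arm.get_state();print(s["q"].round(3),s["eef_pos"],s["ee_rot"])
p=arm.camera_params("wrist")
im=arm.grab_frame("wrist")
M=np.array([(a,b,160) for a in(15,-15) for b in(8,-8)]+[(a,b,105) for a in(-119,-137) for b in(45,-45)]+[(35,8,92),(35,-8,92)])/1000
for u,v in proj("wrist",place(M,.5200,.2817,0,-.3665),p):
    cv2.circle(im,(int(round(u)),int(round(v))),2,(0,0,255),-1); print(u.round(1),v.round(1))
cv2.imwrite("pics/w1.png",im)
E
```

```text
t: 3.38
eef_pos: [0.5199, 0.2785, 0.4239]
ee_rot: [-3.14, -0.001, 2.774]
force: [0.5, -0.9, 0.7]
width: 0.0874
[ 0.823  0.208 -0.152 -0.    -1.212 -2.761] [0.51990809 0.27854628 0.42392336] [-3.14004264e+00 -6.70647617e-04  2.77416812e+00]
337.4 266.5
315.5 266.5
337.9 226.9
315.2 226.9
385.2 75.7
267.1 75.9
386.5 49.4
265.9 49.6
334.4 258.9
317.2 259.0
```

View pics/w1.png

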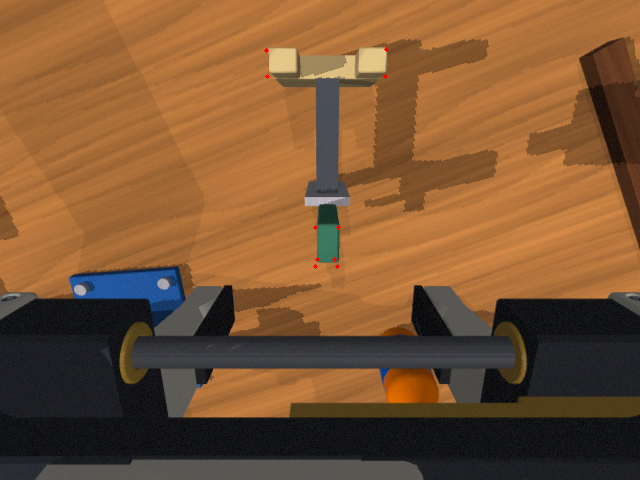

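Wrist view: the model overlay matches the saddle and tab within about 3 px, with the tab at (327,243). The bottle is at (405,380), so I'll check its clearance before going down.

```bash
python3 - <<'E'
from station import arm
from fit import *
def ray(n,u,v):
    p=arm.camera_params(n);f=240/np.tan(np.radians(p["vertical_fov"]/2))
    d=p["pose"][:3,:3]@np.array([(u-p["cx"])/f,(v-p["cy"])/f,1]);return p["pose"][:3,3],d
def onz(n,u,v,z):
    o,d=ray(n,u,v);return (o+d*(z-o[2])/d[2]).round(3)
for z in(0,.1,.15,.18,.2,.22,.25):print(z,"captop",onz("top",153,128,z),onz("scene",259,390,z),"base edge",onz("top",178,158,z))
p=arm.camera_params("wrist")
T=np.eye(4);s=arm.get_state()
from scipy.spatial.transform import Rotation as Ro
R=Ro.from_euler("xyz",s["ee_rot"]).as_matrix()
for y in(-.065,0,.065):
  for z in(.159,.178):print(y,z,proj("wrist",(s["eef_pos"]+R@[0,y,z])[None],p).round(0),(s["eef_pos"]+R@[0,y,z]).round(3))
E
```

```text
0 captop [0.781 0.346 0.   ] [0.713 0.2   0.   ] base edge [0.72  0.295 0.   ]
0.1 captop [0.747 0.314 0.1  ] [0.724 0.262 0.1  ] base edge [0.692 0.268 0.1  ]
0.15 captop [0.73  0.298 0.15 ] [0.729 0.293 0.15 ] base edge [0.678 0.255 0.15 ]
0.18 captop [0.72  0.289 0.18 ] [0.732 0.311 0.18 ] base edge [0.669 0.247 0.18 ]
0.2 captop [0.714 0.283 0.2  ] [0.735 0.324 0.2  ] base edge [0.664 0.242 0.2  ]
0.22 captop [0.707 0.276 0.22 ] [0.737 0.336 0.22 ] base edge [0.658 0.236 0.22 ]
0.25 captop [0.697 0.267 0.25 ] [0.74  0.355 0.25 ] base edge [0.649 0.228 0.25 ]
-0.065 0.159 [[173. 327.]] [0.496 0.217 0.265]
-0.065 0.178 [[189. 306.]] [0.496 0.217 0.246]
0 0.159 [[321. 327.]] [0.52  0.278 0.265]
0 0.178 [[321. 306.]] [0.52  0.278 0.246]
0.065 0.159 [[469. 327.]] [0.543 0.339 0.265]
0.065 0.178 [[454. 306.]] [0.543 0.339 0.246]
```

```bash
python3 -m inch '[[[0,0.02,-0.3,0,0,0],[0,0.02,-0.5,0,0,0],[0,0.02,-0.625,0,0,0],[0,0.02,-0.625,0,0,0]]]'
python3 - <<'E'
from station import arm
import cv2
cv2.imwrite("pics/w2.png",arm.grab_frame("wrist"))
E
```

```text
t: 3.92
eef_pos: [0.5189, 0.2818, 0.2983]
ee_rot: [-3.138, -0.002, 2.774]
force: [-0.1, 0.9, 0.9]
width: 0.0876
```

View pics/w2.png

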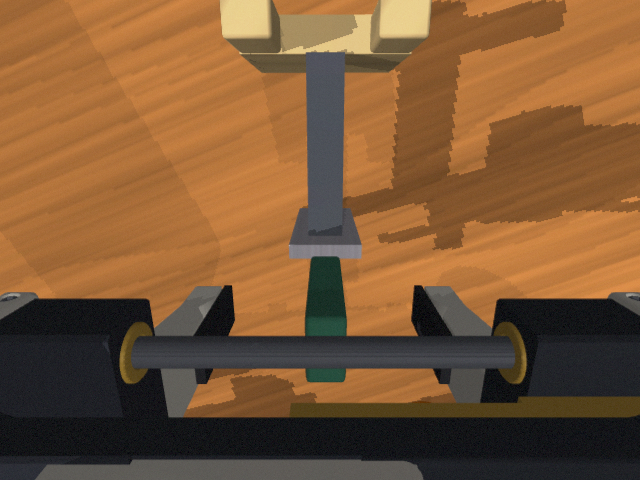

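The tab is centred between the fingers at column 326, so I'll close gently and then firmly.

```bash
python3 -m inch '[[[0,0,0,0,0,0],[0,0,0,0,0,0],[0,0,0,0,0,0],[0,0,0,0,0,0],[0,0,0,0,0,0],[0,0,0,0,0,0]]]' 0 25
python3 -m inch '[[[0,0,0,0,0,0],[0,0,0,0,0,0]]]' 0 50
```

```text
t: 4.72
eef_pos: [0.5192, 0.284, 0.2996]
ee_rot: [-3.141, -0.0, 2.775]
force: [-0.8, 0.3, -1.3]
width: 0.0333
t: 4.97
eef_pos: [0.5192, 0.2839, 0.2995]
ee_rot: [-3.141, -0.0, 2.775]
force: [-0.9, 0.1, -1.7]
width: 0.0156
```

```bash
python3 -m inch '[[[0,0,0.1,0,0,0],[0,0,0.35,0,0,0],[0,0,0.65,0,0,0],[0,0,0.95,0,0,0],[0,0,0.95,0,0,0]]]'
python3 -m inch '[[[0.03,-0.15,0,0,0,0.004],[0.08,-0.4,0,0,0,0.008],[0.138,-0.69,0,0,0,0.012],[0.138,-0.69,0,0,0,0.012]]]'
python3 -m inch '[[[0.08,-0.3,0,0,0,0.007],[0.13,-0.6,0,0,0,0.01],[0.137,-0.7,0,0,0,0.0115],[0.137,-0.7,0,0,0,0.0115],[0.137,-0.7,0,0,0,0.0115],[0.137,-0.7,0,0,0,0.0115]]]'
python3 - <<'E'
from station import arm
import cv2
for n in("scene","top","wrist"):
    cv2.imwrite(f"pics/{n}3.png",arm.grab_frame(n))
E
```

```text
t: 5.6
eef_pos: [0.5197, 0.284, 0.495]
ee_rot: [3.134, 0.005, 2.776]
force: [-0.7, 0.6, -3.4]
width: 0.0157
t: 6.1
eef_pos: [0.5468, 0.1427, 0.4882]
ee_rot: [-3.14, -0.002, 2.809]
force: [-0.6, 0.4, -2.1]
width: 0.0155
t: 6.85
eef_pos: [0.5742, 0.007, 0.4893]
ee_rot: [-3.142, -0.0, 2.85]
force: [0.0, -0.7, -3.0]
width: 0.0159
```

View pics/scene3.png

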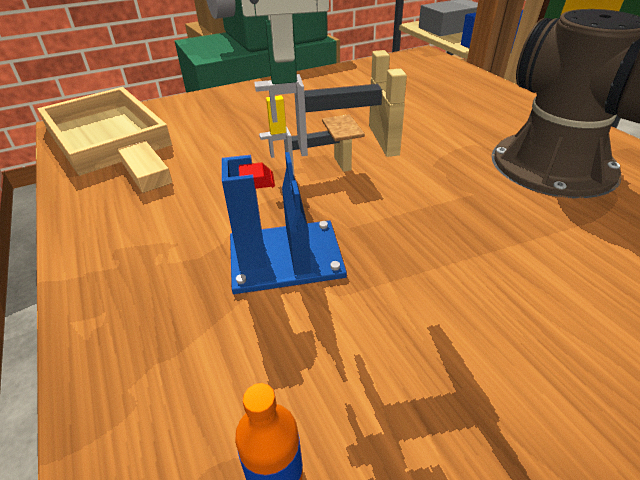

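View pics/wrist3.png

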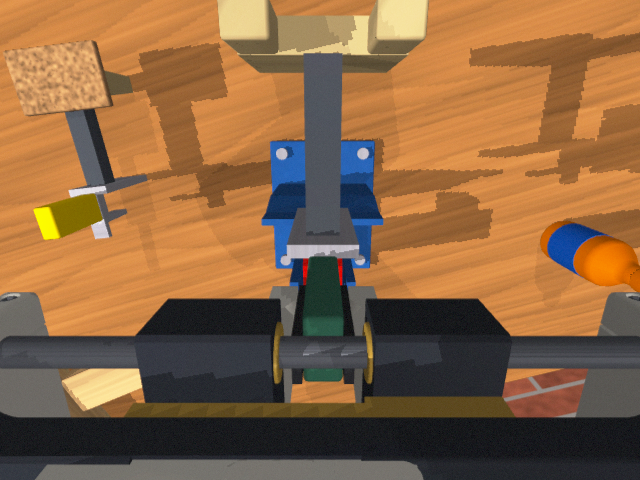

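View pics/top3.png

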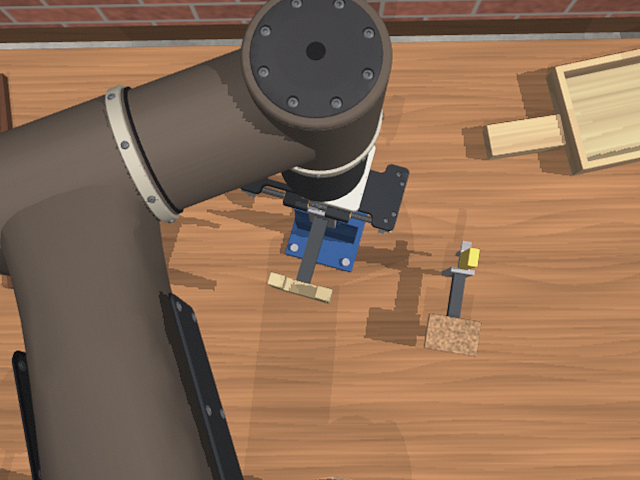

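The bracket is held level, its saddle toward the robot, over the upright in both the wrist and scene views. I'll lower it to just above the wall and measure there.

```bash
python3 -m inch '[[[0,0,-0.12,0,0,0],[0,0,-0.25,0,0,0],[0,0,-0.32,0,0,0],[0,0,-0.32,0,0,0],[0,0,-0.32,0,0,0]]]'
python3 - <<'E'
from station import arm
import cv2
n="scene";im=arm.grab_frame(n);cv2.imwrite("pics/scene4.png",im)
im2=arm.grab_frame("wrist");cv2.imwrite("pics/wrist4.png",im2)
c=cv2.resize(im[70:270,215:415],None,fx=3,fy=3,interpolation=cv2.INTER_CUBIC)
cv2.imwrite("pics/sz4.png",c);c=cv2.resize(im2[0:300,200:440],None,fx=2,fy=2,interpolation=cv2.INTER_CUBIC)
cv2.imwrite("pics/wz4.png",c)
E
```

```text
t: 7.62
eef_pos: [0.5746, 0.006, 0.4267]
ee_rot: [3.141, 0.001, 2.85]
force: [0.1, -0.2, -2.3]
width: 0.0154
```

View pics/sz4.png

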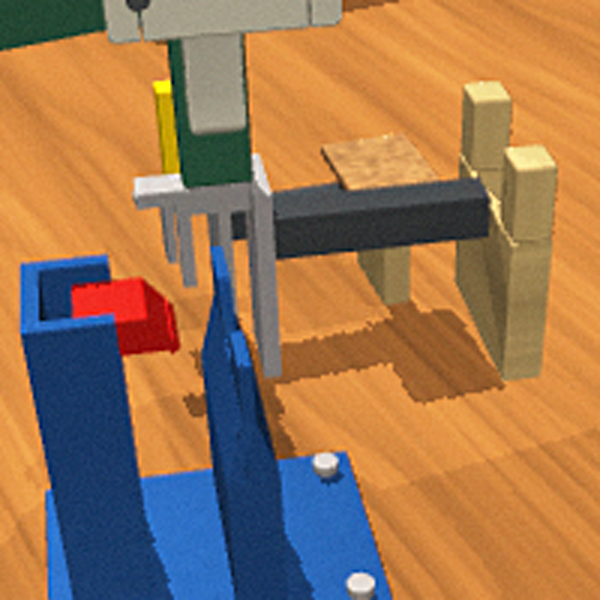

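View pics/wz4.png

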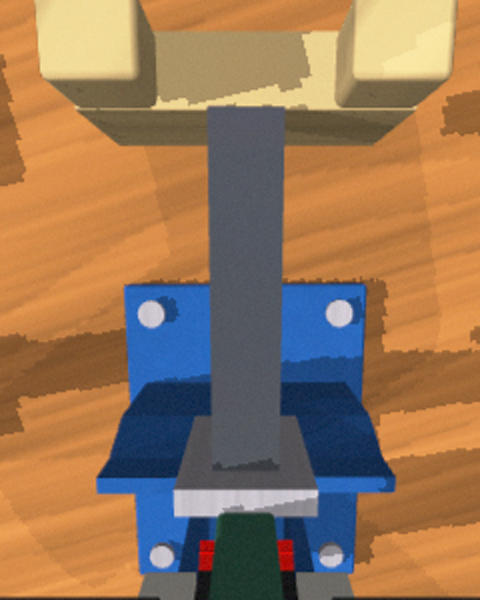

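```bash
python3 - <<'E'
from fit import *
o={"scene":[(215+a/3,70+b/3,*m) for a,b,m in [(133,182,(35,-8,92)),(140,207,(35,8,92)),(280,375,(-21,20,0)),(265,378,(-13,20,0)),(274,193,(-21,20,92)),(555,158,(-137,45,105)),(511,160,(-119,45,105)),(540,376,(-137,45,0)),(503,380,(-119,45,0)),(507,86,(-137,-45,105)),(465,88,(-119,-45,105))]]}
x,r=fit(o,[.57,.005,.125,-.29],True);print(x.round(4),r.round(1).tolist())
x,r=fit(o,[.57,.005,.125,-.29],True)
E
```

```text
[ 5.734e-01 -1.000e-04  1.223e-01 -2.949e-01] [[1.1, -0.8], [-0.5, -3.5], [0.9, 0.1], [0.3, -0.3], [-0.3, 1.1], [1.0, 3.2], [1.6, 4.0], [-0.5, 0.2], [-0.7, 0.3], [-2.5, -1.5], [-1.1, -1.0]]
```

Aligned: the wrist view has the bracket and upright centre lines within 1 px, and the scene fit has yaw equal and x within 1 mm. Lowering gently.

```bash
python3 -m inch '[[[0,0,-0.05,0,0,0],[0,0,-0.1,0,0,0],[0,0,-0.15,0,0,0],[0,0,-0.19,0,0,0],[0,0,-0.22,0,0,0],[0,0,-0.22,0,0,0]]]'
python3 - <<'E'
from station import arm
import cv2
n="scene";im=arm.grab_frame(n)
c=cv2.resize(im[70:270,215:415],None,fx=3,fy=3,interpolation=cv2.INTER_CUBIC)
cv2.imwrite("pics/sz5.png",c)
E
```

```text
t: 8.48
eef_pos: [0.5742, 0.0059, 0.3811]
ee_rot: [-3.141, -0.001, 2.849]
force: [-0.3, -0.3, -2.0]
width: 0.0158
```

View pics/sz5.png

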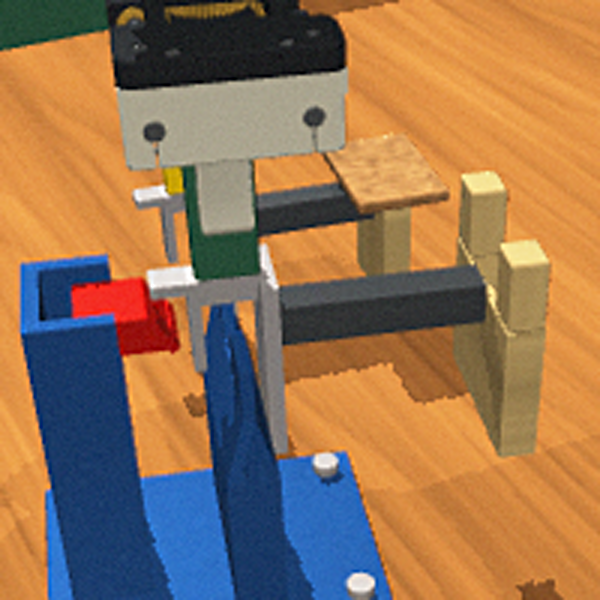

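The hook straddles the wall, with the lip behind at (200,350) and the plate in front at (275,400), and the nub is just above the catch. Continuing slowly.

```bash
python3 -m inch '[[[0,0,-0.015,0,0,0],[0,0,-0.03,0,0,0],[0,0,-0.045,0,0,0],[0,0,-0.06,0,0,0]]]'
python3 -m inch '[[[0,0,-0.012,0,0,0],[0,0,-0.025,0,0,0],[0,0,-0.037,0,0,0],[0,0,-0.05,0,0,0]]]'
```

```text
t: 9.02
eef_pos: [0.574, 0.006, 0.3698]
ee_rot: [-3.142, -0.0, 2.849]
force: [-4.4, 0.7, 2.6]
width: 0.0159
t: 9.52
eef_pos: [0.5742, 0.0058, 0.3653]
ee_rot: [3.142, 0.004, 2.851]
force: [-23.0, 5.0, 50.4]
width: 0.0158
```

50 N is more than the catch should need, so I'll stop and look.

```bash
python3 - <<'E'
from station import arm
import cv2
s=arm.get_state();print(s["eef_pos"],s["force"],s["moment"],s["ee_rot"])
im=arm.grab_frame("scene")
c=cv2.resize(im[90:260,215:415],None,fx=4,fy=3.5,interpolation=cv2.INTER_CUBIC)
c=cv2.resize(im[120:250,215:365],None,fx=4.5,fy=4.5,interpolation=cv2.INTER_CUBIC)
cv2.imwrite("pics/sz6.png",c)
im2=arm.grab_frame("wrist");c=cv2.resize(im2[100:400,200:440],None,fx=2,fy=2,interpolation=cv2.INTER_CUBIC)
cv2.imwrite("pics/wz6.png",c)
E
```

```text
[0.57417096 0.00579261 0.36527587] [-23.04467646   5.04941771  50.37056005] [1.80813148 8.49544401 0.02136142] [3.14155875 0.00398441 2.85125557]
```

View pics/sz6.png

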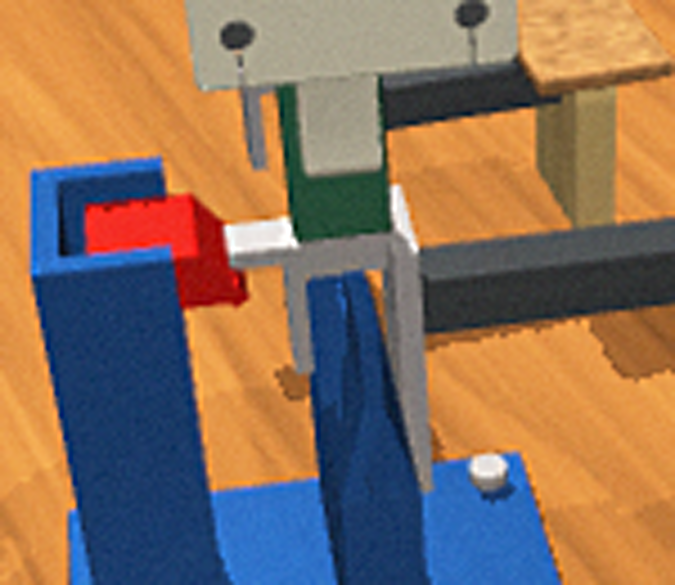

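View pics/wz6.png

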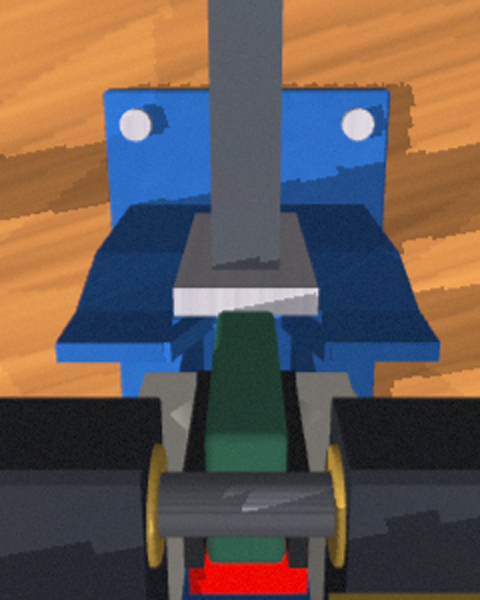

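The catch has retracted about 5 mm, but the large moment about the upright's y axis, together with the -x force, points to the plate rubbing the wall front, so the bracket is a little too far +x. I'll ease up and shift it toward -x.

```bash
cat > st.py <<'E'
from station import arm
import numpy as np
s=arm.get_state();a=-.293;c,n=np.cos(a),np.sin(a)
R=np.array([[c,n,0],[-n,c,0],[0,0,1]])
print("F'",(R@s["force"]).round(1),"M'",(R@s["moment"]).round(2),"p'",(R@(s["eef_pos"]-[.5743,.0055,.299])*1000).round(1),"rot",s["ee_rot"].round(4),s["width"])
E
python3 st.py
python3 -m inch '[[[0,0,0.03,0,0,0],[0,0,0.05,0,0,0],[0,0,0.05,0,0,0]]]';python3 st.py
python3 -m inch '[[[-0.009,0.003,0,0,0,0],[-0.009,0.003,0,0,0,0]]]';python3 st.py
```

```text
F' [-9.3  0.2  6.9] M' [0.28 4.05 0.06] p' [-0.4  0.2 66. ] rot [3.141  0.004  2.8509] 0.015771942057717005
t: 10.0
eef_pos: [0.5743, 0.0059, 0.3699]
ee_rot: [-3.142, 0.0, 2.849]
force: [-4.9, 0.3, 2.0]
width: 0.0159
F' [-4.8 -1.1  2. ] M' [-0.27  1.38 -0.  ] p' [-0.1  0.4 70.9] rot [-3.1416e+00  4.0000e-04  2.8493e+00] 0.015875090251945532
t: 10.25
eef_pos: [0.5724, 0.0066, 0.3696]
ee_rot: [-3.142, 0.0, 2.849]
force: [-3.6, 0.2, 0.6]
width: 0.0155
F' [-3.5 -0.8  0.6] M' [-0.22  1.24 -0.04] p' [-2.1  0.5 70.6] rot [-3.1416e+00  1.0000e-04  2.8493e+00] 0.015533399978553486
```

```bash
python3 -m inch '[[[0,0,-0.01,0,0,0],[0,0,-0.02,0,0,0],[0,0,-0.02,0,0,0]]]';python3 st.py
python3 -m inch '[[[0,0,-0.01,0,0,0],[0,0,-0.02,0,0,0],[0,0,-0.02,0,0,0]]]';python3 st.py
```

```text
t: 10.62
eef_pos: [0.5728, 0.0065, 0.3664]
ee_rot: [3.141, 0.001, 2.85]
force: [-4.7, 0.8, 6.7]
width: 0.0158
F' [-4.8 -0.6  6.7] M' [-0.24  1.48 -0.  ] p' [-1.7  0.6 67.4] rot [3.1413e+00 1.5000e-03 2.8496e+00] 0.01581480936816962
t: 11.0
eef_pos: [0.5733, 0.0063, 0.3655]
ee_rot: [3.141, 0.005, 2.851]
force: [-10.0, 0.4, 24.9]
width: 0.0158
F' [-9.7 -2.5 24.9] M' [-0.91  3.31 -0.04] p' [-1.2  0.5 66.5] rot [3.1408 0.0052 2.8507] 0.01577596978286775
```

```bash
python3 - <<'E'
from station import arm
import cv2
im=arm.grab_frame("scene");exec(open("st.py").read())
im2=arm.grab_frame("wrist");exec(open("st.py").read())
cv2.imwrite("pics/scene7.png",im);cv2.imwrite("pics/wrist7.png",im2)
c=cv2.resize(im[110:260,210:360],None,fx=5,fy=4,interpolation=cv2.INTER_CUBIC)
c=cv2.resize(im[115:235,250:410],None,fx=5,fy=5,interpolation=cv2.INTER_CUBIC)
cv2.imwrite("pics/sz7.png",c)
E
```

```text
F' [-9.4 -1.7 23.2] M' [-0.94  3.24  0.04] p' [-1.2  0.5 66.6] rot [3.1408 0.0053 2.8507] 0.015488274487958455
F' [-9.7 -1.9 25. ] M' [-0.94  3.29  0.07] p' [-1.3  0.5 66.6] rot [3.1408 0.0053 2.8507] 0.015758582872339603
```

View pics/sz7.png

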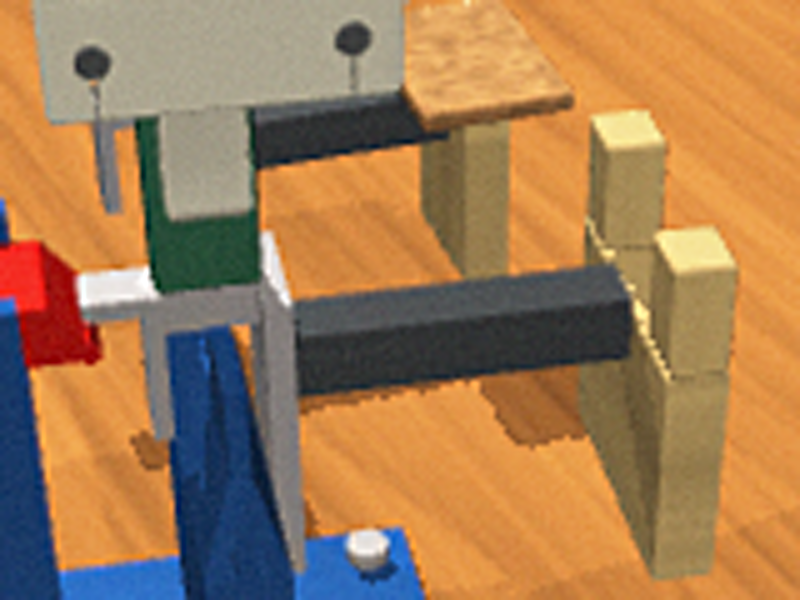

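View pics/wrist7.png

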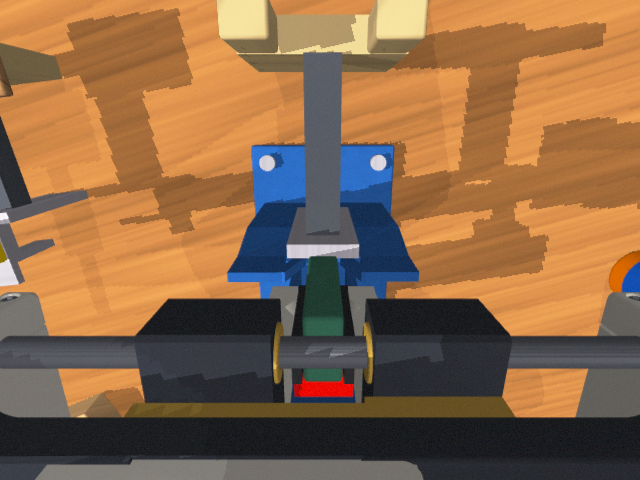

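```bash
python3 - <<'E'
from fit import *
from scipy.spatial.transform import Rotation as Ro
import itertools
L=[(715,228,(-137,30,105)),(737,267,(-137,45,105)),(677,280,(-119,45,105)),(655,577,(-119,45,0)),(712,572,(-137,45,0)),(302,572,(-21,20,0)),(293,305,(-21,20,92)),(78,275,(35,-8,92)),(85,320,(35,8,86)),(593,115,(-119,-45,105)),(655,110,(-137,-45,105)),(158,290,(15,8,92)),(255,283,(-15,8,92))]
o=np.array([(250+a/5,115+b/5,*m) for a,b,m in L])
par=arm.camera_params("scene")
for free in(0,1):
  def res(q):
    R=Ro.from_euler("ZYX",[q[3],q[4]*free,0]).as_matrix()
    P=o[:,2:]/1000@R.T+q[:3]
    k=np.ones((len(o),1));k[0]=.0
    return ((proj("scene",P,par)-o[:,:2])*k).ravel()
  r=least_squares(res,[.573,.006,.066,-.293,0],loss="soft_l1")
  J=r.jac;print(r.x.round(4),r.cost,"\n",res(r.x).reshape(-1,2).round(1).tolist())
E
```

```text
[ 0.5738  0.0024  0.0636 -0.3074  0.    ] 4.6993306146666685 
 [[0.0, 0.0], [0.6, 0.0], [-0.7, -1.2], [-0.8, 1.1], [-0.2, 0.7], [1.0, -0.6], [-0.0, -0.1], [0.1, -0.6], [-0.1, 0.3], [0.1, -0.2], [-0.4, -0.3], [-0.4, 1.0], [2.1, 0.1]]
[ 5.737e-01  2.400e-03  6.350e-02 -3.078e-01  3.000e-04] 4.698895225431623 
 [[0.0, 0.0], [0.6, 0.0], [-0.7, -1.2], [-0.8, 1.1], [-0.2, 0.7], [1.0, -0.6], [-0.0, -0.1], [0.1, -0.6], [-0.1, 0.3], [0.1, -0.2], [-0.4, -0.3], [-0.4, 1.0], [2.1, 0.1]]
```

```bash
python3 -m inch '[[[0,0,0.03,0,0,0],[0,0,0.06,0,0,0],[0,0,0.08,0,0,0],[0,0,0.08,0,0,0]]]';python3 st.py
```

```text
t: 11.6
eef_pos: [0.5729, 0.0066, 0.3777]
ee_rot: [3.141, 0.001, 2.849]
force: [0.5, -0.1, -3.0]
width: 0.0154
F' [ 0.5  0.1 -3. ] M' [-0.06 -0.13  0.05] p' [-1.7  0.6 78.7] rot [3.1413e+00 9.0000e-04 2.8493e+00] 0.015363012596386408
```

```bash
python3 - <<'E'
from station import arm
import cv2
im=arm.grab_frame("wrist");cv2.imwrite("pics/wrist8.png",im)
p=arm.camera_params("wrist");print(repr(p["pose"]))
x,y,w,h,k=215,135,220,150,3.5
c=cv2.resize(im[y:y+h,x:x+w],None,fx=k,fy=k,interpolation=cv2.INTER_CUBIC)
c=cv2.convertScaleAbs(c,alpha=1.6,beta=15)
for i in range(0,w,20): cv2.putText(c,str(x+i),(int(i*k),8),0,.3,(255,255,255),1)
for i in range(0,h,10): cv2.putText(c,str(y+i),(0,int(i*k)+3),0,.3,(255,255,255),1)
cv2.imwrite("pics/wz8.png",c)
E
```

```text
array([[ 2.88764349e-01,  9.11528511e-01,  2.92798437e-01,
         4.92101817e-01],
       [ 9.57400203e-01, -2.74946742e-01, -8.82561125e-02,
         3.16005047e-02],
       [ 5.60135354e-05,  3.05810502e-01, -9.52092398e-01,
         3.56721015e-01],
       [ 0.00000000e+00,  0.00000000e+00,  0.00000000e+00,
         1.00000000e+00]])
```

View pics/wz8.png

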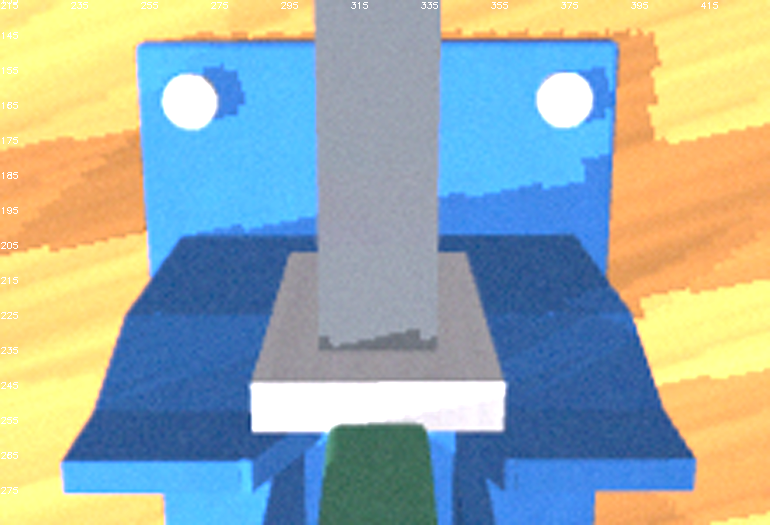

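```bash
cat > wf.py <<'E'
from fit import *
from scipy.spatial.transform import Rotation as Ro
par=dict(arm.camera_params("wrist"))
C=lambda L:np.array([(215+a/3.5,135+b/3.5,*m) for a,b,m in L])
up=C([(63,461,(-3,-55,156)),(63,493,(3,-55,156)),(694,459,(-3,55,156)),(694,492,(3,55,156)),(127,314,(-12.5,-55,95)),(632,312,(-12.5,55,95)),(97,410,(-3,-55,130)),(663,410,(-3,55,130)),(252,460,(-3,-22,156)),(505,460,(-3,22,156))])
br=C([(250,381,(-21,-20,92)),(505,381,(-21,20,92)),(250,432,(-13,-20,92)),(505,432,(-13,20,92)),(290,253,(-21,-20,0)),(467,252,(-21,20,0))])
for nm,o,x0 in(("up",up,[.574,.006,0,-.29,0,0]),("br",br,[.574,.006,.079,-.29,0,0])):
  for m in ([1,1,0,1,0,0],[1,1,1,1,0,0],[1,1,1,1,1,1]):
    m=np.array(m)
    def res(q):
        q=x0+(q-x0)*m
        R=Ro.from_euler("ZYX",q[3:]).as_matrix()
        return (proj("wrist",o[:,2:]/1000@R.T+q[:3],par)-o[:,:2]).ravel()
    r=least_squares(res,np.array(x0)+1e-3,loss="soft_l1")
    q=x0+(r.x-x0)*m
    a=-.293;d=q[:2]-[.5743,.0055]
    print(nm,q.round(4),"x'y'",((np.cos(a)*d[0]+np.sin(a)*d[1])*1e3).round(1),((-np.sin(a)*d[0]+np.cos(a)*d[1])*1e3).round(1),np.abs(r.fun).max().round(2));print(res(r.x).reshape(-1,2).round(1).tolist())
E
python3 wf.py
```

```text
up [ 0.5731  0.0076  0.     -0.2909  0.      0.    ] x'y' -1.7 1.7 1.42
[[-1.0, 0.0], [-0.2, 0.1], [1.3, 0.3], [0.5, 0.0], [-0.9, -0.1], [0.3, 0.2], [-1.4, -0.0], [0.7, -0.3], [-0.3, 0.2], [0.5, 0.1]]
up [ 0.5738  0.0074 -0.002  -0.291   0.      0.    ] x'y' -1.0 1.7 0.67
[[-0.1, -0.1], [0.7, -0.1], [0.4, 0.2], [-0.3, -0.2], [-0.3, 0.1], [-0.3, 0.4], [-0.7, 0.0], [0.0, -0.3], [0.1, 0.1], [0.2, -0.0]]
up [ 0.5737  0.0083 -0.0021 -0.2885  0.0029  0.006 ] x'y' -1.4 2.5 0.64
[[-0.2, -0.0], [0.6, -0.1], [0.3, 0.2], [-0.4, -0.1], [0.0, 0.0], [0.1, 0.2], [-0.5, -0.0], [0.1, -0.4], [-0.1, 0.2], [-0.0, 0.0]]
br [ 0.5719  0.0078  0.079  -0.2921  0.      0.    ] x'y' -3.0 1.5 0.5
[[-0.1, 0.4], [0.3, 0.4], [0.4, -0.4], [-0.2, -0.5], [-0.3, -0.0], [-0.3, 0.2]]
br [ 0.5717  0.0078  0.0795 -0.2922  0.      0.    ] x'y' -3.1 1.5 0.45
[[-0.2, 0.4], [0.4, 0.4], [0.3, -0.4], [-0.0, -0.4], [-0.4, -0.1], [-0.2, 0.1]]
br [ 0.5718  0.0081  0.0795 -0.2906  0.      0.0033] x'y' -3.1 1.7 0.46
[[-0.3, 0.4], [0.3, 0.4], [0.2, -0.4], [-0.1, -0.5], [-0.1, -0.1], [0.1, 0.1]]
```

Wrist fit: yaw and y agree within 0.002 rad and 0.2 mm, and the bracket now sits about 1.5 mm too far toward -x. I'll take out part of that and press down in small steps, reading forces.

```bash
python3 -m inch '[[[0.004,-0.001,-0.02,0,0,0],[0.004,-0.001,-0.04,0,0,0],[0.004,-0.001,-0.06,0,0,0]]]';python3 st.py
python3 -m inch '[[[0,0,-0.01,0,0,0],[0,0,-0.02,0,0,0],[0,0,-0.02,0,0,0]]]';python3 st.py
python3 -m inch '[[[0,0,-0.01,0,0,0],[0,0,-0.01,0,0,0]]]';python3 st.py
python3 -m inch '[[[0,0,-0.01,0,0,0],[0,0,-0.01,0,0,0]]]';python3 st.py
```

```text
t: 12.02
eef_pos: [0.5732, 0.0063, 0.366]
ee_rot: [-3.141, 0.0, 2.85]
force: [-5.0, -0.6, 17.0]
width: 0.0156
F' [-4.6 -2.1 17. ] M' [-0.69  1.1  -0.11] p' [-1.2  0.4 67. ] rot [-3.1413e+00  5.0000e-04  2.8496e+00] 0.01558778732275497
t: 12.4
eef_pos: [0.5736, 0.0061, 0.3656]
ee_rot: [3.141, 0.004, 2.851]
force: [-11.8, 1.5, 24.1]
width: 0.0158
F' [-11.7  -2.   24.1] M' [-0.97  3.69  0.03] p' [-0.9  0.3 66.6] rot [3.1413 0.0043 2.8507] 0.015759628296800995
t: 12.65
eef_pos: [0.5735, 0.006, 0.3652]
ee_rot: [3.141, 0.005, 2.851]
force: [-15.0, 2.1, 35.3]
width: 0.0157
F' [-14.9  -2.3  35.3] M' [-1.09  5.63  0.05] p' [-1.   0.3 66.2] rot [3.141  0.0054 2.8512] 0.015662539971499703
t: 12.9
eef_pos: [0.5721, 0.0064, 0.3571]
ee_rot: [-3.141, -0.002, 2.849]
force: [-4.1, 1.7, -2.2]
width: 0.0155
F' [-4.4  0.4 -2.2] M' [ 0.08  1.7  -0.02] p' [-2.3  0.2 58.1] rot [-3.1415e+00 -2.2000e-03  2.8489e+00] 0.01547792233888534
```

The nub slipped past the slope and the bracket is now at z 58 under low force. Next is the last 8 mm.

```bash
python3 -m inch '[[[0,0,-0.01,0,0,0],[0,0,-0.02,0,0,0],[0,0,-0.02,0,0,0]]]';python3 st.py
python3 -m inch '[[[0,0,-0.01,0,0,0],[0,0,-0.02,0,0,0],[0,0,-0.02,0,0,0]]]';python3 st.py
python3 -c "
from station import arm
import cv2
im=arm.grab_frame('scene');cv2.imwrite('pics/sz9.png',cv2.resize(im[115:265,215:365],None,fx=4,fy=4,interpolation=cv2.INTER_CUBIC))"
```

```text
t: 13.28
eef_pos: [0.5734, 0.0063, 0.3531]
ee_rot: [-3.141, -0.0, 2.849]
force: [0.3, -0.3, -7.3]
width: 0.0159
F' [ 0.4 -0.2 -7.3] M' [-0.05 -0.09 -0.01] p' [-1.1  0.5 54.1] rot [-3.1413e+00 -2.0000e-04  2.8492e+00] 0.0158529133013846
t: 13.65
eef_pos: [0.5734, 0.0063, 0.3498]
ee_rot: [3.141, 0.001, 2.849]
force: [-0.4, 0.6, -3.3]
width: 0.0156
F' [-0.5  0.5 -3.3] M' [-0.01 -0.17  0.04] p' [-1.1  0.5 50.8] rot [3.1414e+00 5.0000e-04 2.8493e+00] 0.015645173576056735
```

View pics/sz9.png

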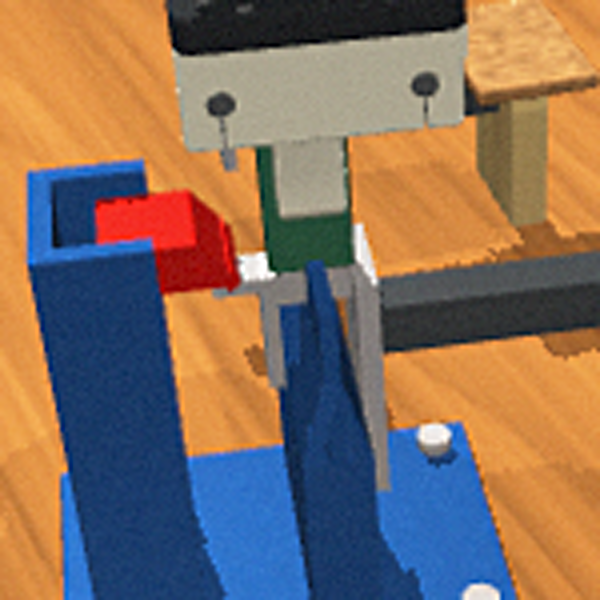

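The red catch, nose at (235,285) in this crop, is now over the nub. I'll press on to confirm it bottoms out.

```bash
python3 -m inch '[[[0,0,-0.005,0,0,0],[0,0,-0.01,0,0,0],[0,0,-0.01,0,0,0]]]';python3 st.py
python3 -m inch '[[[0,0,-0.005,0,0,0],[0,0,-0.01,0,0,0],[0,0,-0.01,0,0,0]]]';python3 st.py
```

```text
t: 14.08
eef_pos: [0.5737, 0.0063, 0.3494]
ee_rot: [3.141, 0.003, 2.85]
force: [-1.3, 0.6, 6.0]
width: 0.0158
F' [-1.4  0.2  6. ] M' [-0.27  0.64 -0.01] p' [-0.8  0.6 50.4] rot [3.1410e+00 2.5000e-03 2.8499e+00] 0.015799949023024146
t: 14.45
eef_pos: [0.5738, 0.0063, 0.3493]
ee_rot: [3.141, 0.004, 2.851]
force: [-6.4, 0.3, 19.4]
width: 0.0158
F' [-6.2 -1.6 19.4] M' [-0.55  2.45  0.07] p' [-0.7  0.6 50.3] rot [3.1406 0.0043 2.8506] 0.01581546317574624
```

It bottoms hard at z 50.3 (home is 50). I'll unload, open and retreat.

```bash
python3 -m inch '[[[0,0,0.01,0,0,0],[0,0,0.016,0,0,0],[0,0,0.016,0,0,0]]]';python3 st.py
python3 -m inch '[[[0,0,0,0,0,0],[0,0,0,0,0,0],[0,0,0,0,0,0],[0,0,0,0,0,0]]]' 60;python3 st.py
python3 -c "
from station import arm
import cv2
im=arm.grab_frame('wrist');cv2.imwrite('pics/w10.png',im)"
```

```text
t: 14.82
eef_pos: [0.5735, 0.0064, 0.3494]
ee_rot: [3.141, 0.001, 2.849]
force: [-0.9, 0.4, 5.2]
width: 0.0158
F' [-1.   0.1  5.2] M' [0.12 0.16 0.05] p' [-1.   0.7 50.4] rot [3.1412e+00 1.0000e-03 2.8495e+00] 0.015765230083667987
t: 15.32
eef_pos: [0.5732, 0.0063, 0.3486]
ee_rot: [-3.141, -0.0, 2.849]
force: [0.0, 0.1, -0.1]
width: 0.0501
F' [ 0.   0.1 -0.1] M' [-0.02 -0.1  -0.07] p' [-1.3  0.5 49.6] rot [-3.1414e+00 -4.0000e-04  2.8492e+00] 0.05012834516132412
```

View pics/w10.png

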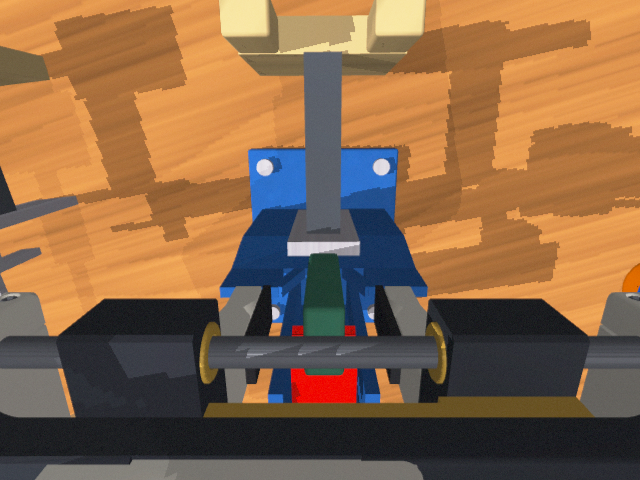

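The fingers are open and clear of the tab at (323,310), and the bracket is unmoved. Retreating upward.

```bash
python3 -m inch '[[[0,0,0.15,0,0,0],[0,0,0.4,0,0,0],[0,0,0.65,0,0,0],[0,0,0.65,0,0,0]]]'
python3 - <<'E'
from station import arm
import cv2
im=arm.grab_frame("scene");cv2.imwrite("pics/sz11.png",cv2.resize(im[90:290,205:435],None,fx=3,fy=3,interpolation=cv2.INTER_CUBIC))
print([(d["score"],d["box"]) for d in arm.search_frame("catch","scene")])
cv2.imwrite("pics/w11.png",arm.grab_frame("wrist"))
E
```

```text
t: 15.88
eef_pos: [0.5738, 0.0063, 0.4835]
ee_rot: [3.138, 0.007, 2.85]
force: [-0.1, -0.7, -1.0]
width: 0.0601
[(0.67, [222.1, 157.9, 346.3, 291.4]), (0.65, [241.5, 162.3, 275.7, 188.4])]
```

View pics/sz11.png

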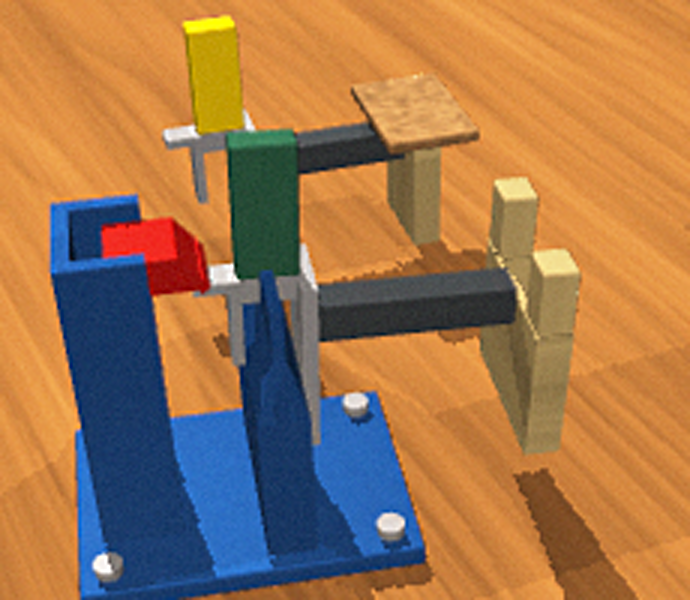

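View pics/w11.png

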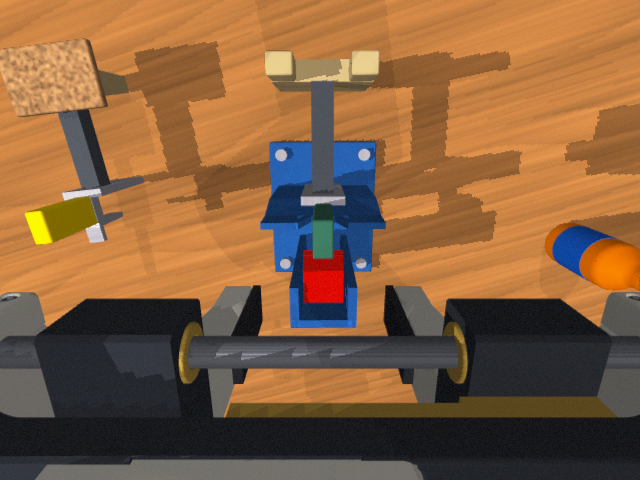

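```bash
python3 - <<'E'
from fit import *
from scipy.spatial.transform import Rotation as Ro
L=[(228,137,(15,-8,160)),(232,147,(15,8,160)),(298,145,(-15,8,160)),(578,268,(-137,45,105)),(541,275,(-119,45,105)),(528,452,(-119,45,0)),(562,448,(-137,45,0)),(318,443,(-21,20,0)),(317,270,(-21,20,92)),(495,180,(-119,-45,105)),(533,180,(-137,-45,105)),(238,277,(15,8,92)),(298,272,(-15,8,92))]
o=np.array([(205+a/3,90+b/3,*m) for a,b,m in L]);par=arm.camera_params("scene")
def res(q):
    R=Ro.from_euler("ZYX",[q[3],q[4],0]).as_matrix()
    return (proj("scene",o[:,2:]/1000@R.T+q[:3],par)-o[:,:2]).ravel()
r=least_squares(res,[.573,.006,.05,-.293,0],loss="soft_l1");print(r.x.round(4),np.abs(res(r.x)).max())
from station import arm
print(arm.get_state()["t"],arm.get_state()["force"])
arm.job_done()
E
```

```text
[ 0.5694 -0.0037  0.0433 -0.3228 -0.0184] 5.661613377221272
16.025 [-0.24117391 -1.46732545 -0.23667849]
the job is handed in; nothing more can be done
```

The neck bracket is hooked into the blue upright with its saddle pointing away from the red catch. It is pressed down, released, and the job is handed in at about 16 s. The yellow-tabbed bracket was never touched.

- **Pressing past the catch:** it took three presses. The first peaked at about 50 N at the wrist, so I backed off and corrected the alignment. The third passed the catch at about 35 N, against the 5–20 N you gave. Both peaks are well under the 120 N wrist limit.
- **Fully home:** the bracket stopped hard at 50.3 mm by the arm's own reading (home is 50 mm), where pressing raised the force to 19 N with no further movement.
- **Catch closed:** in the last scene picture the red catch sits over the hook's nub, and its detected box matches its starting position within about 1 px.
- **Let go:** the open gripper is about 135 mm above its grip position and reads no meaningful contact force.
- **A check that disagreed:** a final model fit, from points I read off the last scene picture, put the bracket at 43 mm high with about 1° of tilt. It had errors of up to 5.7 px and I handed in without resolving it. I trust the hard stop and the catch position more, but a slight droop of the saddle after release is not ruled out.

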